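# Sort mooncake tins by how they slide, and put them away

## Task

The flat mooncake tins on the hall shelf look alike, but some have a clear non-slip film underneath and some are bare metal; you can only tell by sliding each one over the board and feeling whether it glides or drags. Stand every tin that glides on its short end in the blue rack, one to a slot and seated right down, and slide every tin that drags in flat under the bamboo riser until it no longer sticks out in front. Leave the jar, the tongs and the red lantern handle where they are.

Things in the scene. Friction and masses are not known exactly. Their poses are not given: they have to be found in the camera images.
- tin_a_mid (a point): flat closed octagonal tin, red and gold, all alike: oblong 112 (x) x 62 (y) x 24 mm (z), corners cut 14 mm, so straight sides 84, straight ends 34 mm; 0.34-0.48 kg; lies lid up at the start. Underside (-z) either bare metal that glides on the board (friction 0.10-0.14) or clear non-slip film that drags (0.75-1.05): not told which. Point: its centre, 12 mm above its underside. May be absent
- tin_b_mid (a point): flat closed octagonal tin, red and gold, all alike: oblong 112 (x) x 62 (y) x 24 mm (z), corners cut 14 mm, so straight sides 84, straight ends 34 mm; 0.34-0.48 kg; lies lid up at the start. Underside (-z) either bare metal that glides on the board (friction 0.10-0.14) or clear non-slip film that drags (0.75-1.05): not told which. Point: its centre, 12 mm above its underside. May be absent
- tin_c_mid (a point): flat closed octagonal tin, red and gold, all alike: oblong 112 (x) x 62 (y) x 24 mm (z), corners cut 14 mm, so straight sides 84, straight ends 34 mm; 0.34-0.48 kg; lies lid up at the start. Underside (-z) either bare metal that glides on the board (friction 0.10-0.14) or clear non-slip film that drags (0.75-1.05): not told which. Point: its centre, 12 mm above its underside. May be absent
- tin_d_mid (a point): flat closed octagonal tin, red and gold, all alike: oblong 112 (x) x 62 (y) x 24 mm (z), corners cut 14 mm, so straight sides 84, straight ends 34 mm; 0.34-0.48 kg; lies lid up at the start. Underside (-z) either bare metal that glides on the board (friction 0.10-0.14) or clear non-slip film that drags (0.75-1.05): not told which. Point: its centre, 12 mm above its underside. May be absent
- tin_e_mid (a point): flat closed octagonal tin, red and gold, all alike: oblong 112 (x) x 62 (y) x 24 mm (z), corners cut 14 mm, so straight sides 84, straight ends 34 mm; 0.34-0.48 kg; lies lid up at the start. Underside (-z) either bare metal that glides on the board (friction 0.10-0.14) or clear non-slip film that drags (0.75-1.05): not told which. Point: its centre, 12 mm above its underside. May be absent
- rack: fixed blue plastic rack: foot 150 (x) x 82 (y) x 8 mm, origin under its centre, front at -x. Side walls 46 mm high above the foot, 70 mm apart; four fins 50 mm high above the foot form three slots one behind the other along x; fins and slots lean back 15 deg, tops towards +x. Slots are 31 mm wide along x, chamfered to 37 mm at the mouth, mostly on the front side. A tin stands in one on a short end
- slot1 (a point): slot 1 of the rack (1 front, 3 rearmost; 39.5 mm apart): point mid-width in y, on the slot's floor 8 mm above the board, at the foot of the rear fin on which the tin leans. From here the slot's rear face rises, leaning 15 deg from +z to +x; its front face stands 31 mm before it (-x). Axes as the rack's
- slot2 (a point): slot 2 of the rack (1 front, 3 rearmost; 39.5 mm apart): point mid-width in y, on the slot's floor 8 mm above the board, at the foot of the rear fin on which the tin leans. From here the slot's rear face rises, leaning 15 deg from +z to +x; its front face stands 31 mm before it (-x). Axes as the rack's
- slot3 (a point): slot 3 of the rack (1 front, 3 rearmost; 39.5 mm apart): point mid-width in y, on the slot's floor 8 mm above the board, at the foot of the rear fin on which the tin leans. From here the slot's rear face rises, leaning 15 deg from +z to +x; its front face stands 31 mm before it (-x). Axes as the rack's
- riser: fixed low bamboo riser 130 deep (x), 184 wide (y), 50 mm high: 14 mm top on two 12 mm side walls and a back wall; the space under it is 160 wide, 36 high, 122 mm deep, open at the front (-x). Origin on the board under its centre; x points from open front to back. Two tins fit side by side, lengthways
- riser_mouth (a point): middle of the riser's open front edge, at board level; axes as the riser's
- jar: empty glass jar, open, 72 mm across and 95 mm high; origin under its centre. Bystander
- tongs: stainless serving tongs lying on top of the riser, about 180 mm long (x), 66 mm wide, 12 mm high; origin under the middle. Bystander
- lantern_handle: red plastic lantern handle, a stick about 300 mm long (x), 22 mm thick; origin on the board under the middle. Bystander
Things that resemble listed ones, but are neither listed nor needed, are in the scene too. What is shaped like the part that bears tin_a_mid but black or purple is not meant.

How it is judged:
At the end, for the whole second after the job is handed in: Each gliding (bare) tin stands on a short end, fully down in a slot, within 25 mm of the rack's middle line; each dragging (film) tin lies flat under the riser, sticking out 15 mm at most; all let go and at rest. bareN/filmN fore and rear: points on the undersides, 25 mm either way from the middle (((z of bare1_fore in the frame of rack between 0.078 and 0.1 m and z of bare1_rear in the frame of rack between 0.028 and 0.052 m) or (z of bare1_rear in the frame of rack between 0.078 and 0.1 m and z of bare1_fore in the frame of rack between 0.028 and 0.052 m)) and x of bare1_fore in the frame of rack between -0.075 and 0.095 m and y of bare1_fore in the frame of rack between -0.025 and 0.025 m and x of bare1_rear in the frame of rack between -0.075 and 0.095 m and y of bare1_rear in the frame of rack between -0.025 and 0.025 m and ((z of bare2_fore in the frame of rack between 0.078 and 0.1 m and z of bare2_rear in the frame of rack between 0.028 and 0.052 m) or (z of bare2_rear in the frame of rack between 0.078 and 0.1 m and z of bare2_fore in the frame of rack between 0.028 and 0.052 m)) and x of bare2_fore in the frame of rack between -0.075 and 0.095 m and y of bare2_fore in the frame of rack between -0.025 and 0.025 m and x of bare2_rear in the frame of rack between -0.075 and 0.095 m and y of bare2_rear in the frame of rack between -0.025 and 0.025 m and ((z of bare3_fore in the frame of rack between 0.078 and 0.1 m and z of bare3_rear in the frame of rack between 0.028 and 0.052 m) or (z of bare3_rear in the frame of rack between 0.078 and 0.1 m and z of bare3_fore in the frame of rack between 0.028 and 0.052 m)) and x of bare3_fore in the frame of rack between -0.075 and 0.095 m and y of bare3_fore in the frame of rack between -0.025 and 0.025 m and x of bare3_rear in the frame of rack between -0.075 and 0.095 m and y of bare3_rear in the frame of rack between -0.025 and 0.025 m and x of film1_fore in the frame of riser between -0.049 and 0.062 m and y of film1_fore in the frame of riser between -0.08 and 0.08 m and z of film1_fore in the frame of riser between -0.002 and 0.024 m and x of film1_rear in the frame of riser between -0.049 and 0.062 m and y of film1_rear in the frame of riser between -0.08 and 0.08 m and z of film1_rear in the frame of riser between -0.002 and 0.024 m and x of film2_fore in the frame of riser between -0.049 and 0.062 m and y of film2_fore in the frame of riser between -0.08 and 0.08 m and z of film2_fore in the frame of riser between -0.002 and 0.024 m and x of film2_rear in the frame of riser between -0.049 and 0.062 m and y of film2_rear in the frame of riser between -0.08 and 0.08 m and z of film2_rear in the frame of riser between -0.002 and 0.024 m and linear speed of each of tin_a, tin_b, tin_c, tin_d, tin_e below 0.02 m/s); the robot touches nothing.
It fails at once if the jar is moved more than 40 mm (distance of jar from where it was at the start of the episode above 0.04 m).
It fails at once if the tongs is moved more than 40 mm (distance of tongs from where it was at the start of the episode above 0.04 m).
It fails at once if the lantern handle is moved more than 40 mm (distance of lantern_handle from where it was at the start of the episode above 0.04 m).
Of tin_a, tin_b, tin_c, tin_d, tin_e only 4 to 5 are there at a start; the rules pass over those that are not, and their reading is None.
At some moment in a run one of tin_a, tin_b, tin_c, tin_d, tin_e may be knocked a few centimetres aside while the robot is not near it.
It also fails if it takes over 210 s, if anything falls off the work surface, if the arm or the gripper's body presses on something with over 40 N, if the wrist force passes 120 N, or if a joint passes its speed limit or range.

## Robot

A 6-joint arm with a two-finger parallel gripper is mounted at the origin on the work surface. World frame = base frame: x ahead of the robot, y to its left, z up, the work surface at z = 0. Lengths are in m, angles in rad, forces in N, time in s.
With the tool pointing down it reaches from about 0.25 to 0.775 m from the base axis. Payload 8.9 kg.
Tool frame: the origin (TCP) lies midway between the tips of the shut fingers; the grasp point (between the pads) lies 19 mm behind it; y points along the fingers, x is the direction in which the jaws open and shut, and the axes are right-handed (so a half turn about y gives the same grasp; the last joint's range is limited). The gripper opens to 85 mm and grips with 20 to 120 N. Pads are 22 mm wide; open, the fingers measure 114 mm over their backs; the gripper's body (76 mm by 85 mm) begins 54 mm behind the grasp point. The pads swing forward as they close: fully open they stand 13 mm farther back than shut.
Start: joints at [-1.247, 0.291, -0.153, 1.127, 0, 1.431], TCP at [0.234, -0.47, 0.231] pointing down, gripper open.
Joint ranges: [-2.52, 2.52], [-0.91, 1.74], [-1.3, 1.37], [-1.96, 2.02], [-1.52, 1.47], [-3.14, 3.14]. Speed limits (rad/s): [2.22, 2.22, 2.79, 3.14, 3.14, 3.14].

## Interface

Orientations are given as a unit quaternion [x, y, z, w].
In Python, from rig import move_ptp, servo_line, movej, release, close_gripper, pause, solve_ik, read_camera, Unreachable, sign_off, trace, spot_point, get_time_s, get_joints, get_dq, get_tau, get_ee_pos, get_tool_rot, get_force, get_torque, get_finger_gap gives the robot as it stands. Calls block until the motion is done:
- move_ptp(position, orientation): joint-space move of the TCP to a pose.
- servo_line(position, orientation=None, rate=0.15, f_stop=None): straight line of the TCP; orientation=None keeps the orientation; rate is the mean speed in m/s. With f_stop (N) it stops when the force on the tool has changed by that much, and returns True; else False.
- movej(angles): joint-space move.
- release() and close_gripper(): open the fingers fully, or close them until they stop; the grip force is fixed at half the most.
- pause(seconds).
- solve_ik(position, orientation): joint angles nearest the present ones, or None.
- read_camera(name): name is "scene" or "top" or "wrist"; returns a dict with "color" (400x640x3 uint8, red, green, blue), "fx", "fy", "cx", "cy" (pixels), "rvec" (rotation vector, rad) and "tvec" (3), from world to camera coordinates, as OpenCV has them. Camera axes: x right, y down, z forward; pixel columns grow to the right and rows downward; lengths in m; the calibration is good to about 2 mm. A picture is of the moment at which its call begins. There is no depth.
A pose or a line that the arm cannot do raises Unreachable and nothing moves.
- sign_off(): hands the job in, once; it reports no verdict.
Trained networks look in the newest picture that a camera, given by its name, has taken for a name from the list of things; names that differ only in an ending like _2 or _b are one class to them, and where a whole thing is asked for, a point or a joint stands for the part that bears it (a point fixed in the world has none). Each returns a list of dicts, best first, with "conf" (0 to 1); they miss things now and then, are a little off and sometimes report something else, mostly with a low value. They report only what shows in the picture. A call takes as long as a camera call. They do not tell look-alikes from the thing itself.
- trace(camera, thing): "pixels" (400x640 bool, what is visible of it) and "extent" ([left, top, width, height] in pixels, round what is visible of it).
- spot_point(camera, thing): "location" ([column, row] in pixels: a listed point, or the origin of a listed thing).
Readings, each from a call of its own:
- get_time_s(): time.
- get_joints(): joint angles.
- get_dq(): joint speeds.
- get_tau(): joint torques, N m.
- get_ee_pos(): TCP position.
- get_tool_rot(): TCP orientation.
- get_force(): force on the tool from outside, world axes, zero at the start.
- get_torque(): the same for the moment, N m.
- get_finger_gap(): finger opening in m.
Only numpy, scipy, OpenCV 4.12 (cv2) and the standard library are available. Lean on these libraries where they do the work, as an engineer would, in place of code of your own. Each camera call takes 0.05 s, during which the arm holds its last target.

## Working session

There is one attempt and no reset: what is moved stays moved. The work goes in short steps, each a Python script; the robot and the scene stay as the last script left them, time stands still between calls to the robot, and variables do not carry over. Pictures are saved under pics/ and viewed, and the job is handed in when it is done.

```bash
mkdir -p pics; ls; cat > h.py <<'E'
import numpy as np, cv2
from rig import *
def P(cam): 
    R,_=cv2.Rodrigues(np.array(cam['rvec'],float)); return R,np.array(cam['tvec'],float).reshape(3)
def ray(cam,px,z):
    R,t=P(cam); d=np.array([(px[0]-cam['cx'])/cam['fx'],(px[1]-cam['cy'])/cam['fy'],1.])
    o=-R.T@t; w=R.T@d; s=(z-o[2])/w[2]; return o+s*w
def proj(cam,p):
    R,t=P(cam); q=R@np.array(p,float)+t; return np.array([cam['fx']*q[0]/q[2]+cam['cx'],cam['fy']*q[1]/q[2]+cam['cy']])
def save(cam,name): cv2.imwrite('pics/'+name+'.png',cam['color'][:,:,::-1])
E
python3 - <<'E'
from h import *
for n in ['scene','top','wrist']:
    c=read_camera(n); save(c,n+'0')
    R,t=P(c); print(n,(-R.T@t).round(3),R[2].round(2),c['fx'])
print(get_time_s(),get_tool_rot(),get_finger_gap())
E
```

```text
pics
scene [1.496 0.128 0.946] [-0.7 -0.1 -0.7] 431.80831468090975
top [ 0.376 -0.02   1.185] [ 0.23  0.01 -0.97] 370.216178265818
wrist [ 0.296 -0.44   0.374] [-0.24 -0.12 -0.96] 338.0638615401923
0.15 [-0.60112021  0.37227845 -0.37174331  0.60155644] 0.0853343332988272
```

View pics/top0.png

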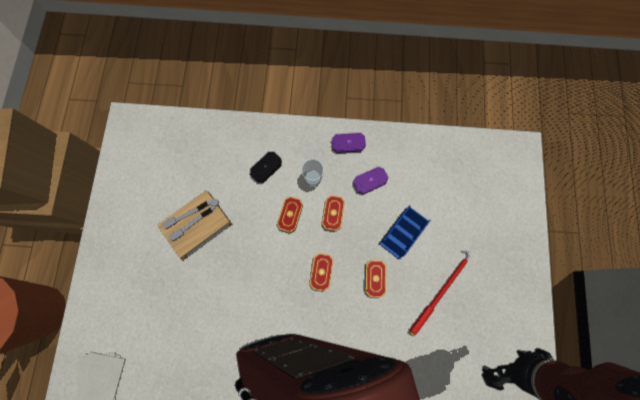

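View pics/scene0.png

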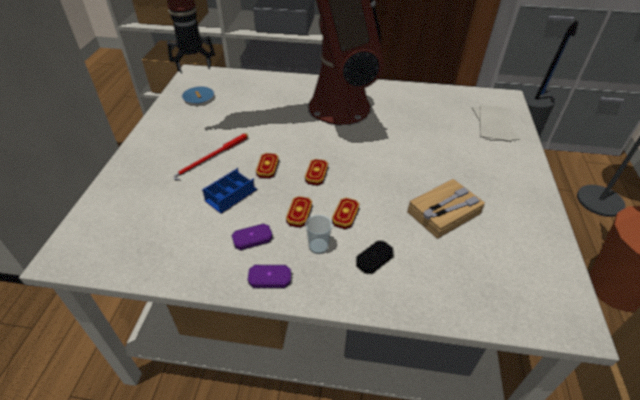

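```bash
python3 - <<'E'
from h import *
from scipy.spatial.transform import Rotation as Ro
print(Ro.from_quat(get_tool_rot()).as_matrix().round(3))
hz=dict(tin_a_mid=.012,rack=0,slot1=.008,slot2=.008,slot3=.008,riser=0,riser_mouth=0,jar=0,tongs=.05,lantern_handle=0)
for cn in ['top','scene']:
    c=read_camera(cn)
    for n,z in hz.items():
        for r in spot_point(cn,n): print(cn,n,round(r['conf'],2),np.round(r['location'],1),ray(c,r['location'],z)[:2].round(3))
c=read_camera('top')
for r in trace('top','tin_a_mid'):
    m=r['pixels'].astype(np.uint8)
    ct=max(cv2.findContours(m,0,2)[0],key=len)[:,0,:]
    w=np.array([ray(c,p,.024)[:2] for p in ct])
    print(round(r['conf'],2),r['extent'],cv2.minAreaRect((w*1000).astype(np.float32)))
E
```

```text
[[ 0.446 -0.     0.895]
 [-0.895  0.001  0.446]
 [-0.001 -1.     0.   ]]
top tin_a_mid 0.86 [330.2 210.5] [ 0.616 -0.045]
top tin_a_mid 0.84 [345.4 143. ] [ 0.852 -0.08 ]
top tin_a_mid 0.66 [265.2 168.8] [0.74 0.18]
top tin_a_mid 0.62 [373.3 181.3] [ 0.725 -0.18 ]
top rack 0.85 [406.3 233.1] [ 0.563 -0.295]
top slot1 0.82 [405.3 231. ] [ 0.568 -0.289]
top slot1 0.57 [399.3 237.1] [ 0.547 -0.271]
top slot1 0.57 [413.1 220.9] [ 0.603 -0.314]
top slot2 0.82 [405.3 231. ] [ 0.568 -0.289]
top slot2 0.57 [399.3 237.1] [ 0.547 -0.271]
top slot2 0.57 [413.1 220.9] [ 0.603 -0.314]
top slot3 0.82 [405.3 231. ] [ 0.568 -0.289]
top slot3 0.57 [399.3 237.1] [ 0.547 -0.271]
top slot3 0.57 [413.1 220.9] [ 0.603 -0.314]
top riser 0.61 [197.8 225.4] [0.537 0.378]
top jar 0.94 [316.  179.5] [0.72  0.009]
top jar 0.69 [404.7 229.9] [ 0.573 -0.289]
top lantern_handle 0.83 [440.  291.6] [ 0.388 -0.403]
scene tin_a_mid 0.86 [271.6 277.4] [ 0.857 -0.079]
scene tin_a_mid 0.84 [297.1 213. ] [ 0.617 -0.055]
scene tin_a_mid 0.83 [375.8 257.2] [0.748 0.187]
scene tin_a_mid 0.82 [254.7 234.8] [ 0.72  -0.159]
sce
[... 765 characters left out ...]
 [ 0.558 -0.27 ]
scene tongs 0.6 [449.4 206.8] [0.56  0.388]
scene tongs 0.27 [315.9 175. ] [ 0.48  -0.018]
scene lantern_handle 0.8 [211.4 158.5] [ 0.393 -0.397]
0.94 [251.2, 149.3, 33.2, 32.1] ((746.9222412109375, 177.49485778808594), (65.55863952636719, 110.87037658691406), 51.48076629638672)
0.82 [331.4, 131.7, 36.7, 20.8] ((851.4454956054688, -89.78428649902344), (71.24292755126953, 110.83368682861328), 4.415273666381836)
0.76 [350.8, 167.5, 37.5, 27.7] ((726.0059204101562, -167.69155883789062), (66.4544448852539, 118.13896179199219), 29.831905364990234)
0.57 [318.5, 194.1, 29.7, 35.5] ((608.8042602539062, -52.228851318359375), (64.09730529785156, 114.11431121826172), 85.11278533935547)
```

```bash
cat >> h.py <<'E'
from scipy.spatial.transform import Rotation as Ro
def Q(x,y):
    x=np.array(x,float);y=np.array(y,float);x/=np.linalg.norm(x);y/=np.linalg.norm(y)
    return Ro.from_matrix(np.stack([x,y,np.cross(x,y)],1)).as_quat()
def down(yaw,tilt=0):
    """z_t (forward side) points along yaw (rad); tilt>0: approach swings toward forward"""
    f=np.array([np.cos(yaw),np.sin(yaw),0]);dn=np.array([0,0,-1.])
    a=np.cos(tilt)*dn+np.sin(tilt)*f; j=np.array([np.sin(yaw),-np.cos(yaw),0])
    return Q(j,a)
def redtins(c,z=.024,amin=60):
    hsv=cv2.cvtColor(c['color'],cv2.COLOR_RGB2HSV)
    m=((hsv[...,0]<28)|(hsv[...,0]>172))&(hsv[...,1]>130)&(hsv[...,2]>70)
    m=cv2.morphologyEx(m.astype(np.uint8),cv2.MORPH_CLOSE,np.ones((3,3)))
    out=[]
    for ct in cv2.findContours(m,0,2)[0]:
        if cv2.contourArea(ct)<amin: continue
        w=np.array([ray(c,p,z)[:2] for p in ct[:,0,:]])
        (cx,cy),(a,b),an=cv2.minAreaRect((w*1000).astype(np.float32))
        if a<b: a,b=b,a; an+=90
        an=(an+90)%180-90
        out.append((cx/1000,cy/1000,an,a,b))
    return out
E
python3 - <<'E'
from h import *
for cn in ['top','scene']:
    for r in redtins(read_camera(cn)): print(cn,np.round(r,3))
y=np.arctan2(-.29,.57)
f=np.array([np.cos(y),np.sin(y)])
p=np.array([.57,-.29])-f*.06
move_ptp([p[0],p[1],.3],down(y))
c=read_camera('wrist');save(c,'rackw')
for n,z in dict(rack=0,slot1=.008).items():
    for r in spot_point('wrist',n): print(n,round(r['conf'],2),np.round(r['location'],1),ray(c,r['location'],z)[:2].round(3))
E
```

```text
top [ 1.02000e-01 -2.15000e-01 -8.56880e+01  1.80954e+02  5.27360e+01]
top [ 8.80000e-02  8.03000e-01 -1.13000e-01  1.88080e+02  1.36821e+02]
top [  0.412  -0.196   1.971 106.474  60.975]
top [  0.375  -0.392 -35.549 284.509  20.915]
top [ 4.20000e-01 -3.00000e-02 -4.37900e+00  1.07234e+02  5.93010e+01]
top [3.37000e-01 8.28000e-01 1.54250e+01 3.71486e+02 2.39112e+02]
top [ 5.92000e-01  8.30000e-02 -1.21240e+01  1.09964e+02  5.91710e+01]
top [ 6.07000e-01 -5.40000e-02 -4.48300e+00  1.10876e+02  5.87090e+01]
top [ 7.750000e-01 -3.100000e-02 -8.876500e+01  2.128199e+03  7.121770e+02]
top [ 1.333000e+00 -9.600000e-02 -8.551900e+01  2.084067e+03  1.565330e+02]
scene [  1.056   0.609 -45.968 102.895  44.601]
scene [ 1.014  0.719 -0.515 78.577 20.609]
scene [ 0.851  0.774 -0.457 98.438 69.669]
scene [  1.006  -0.412  51.344 174.733  86.51 ]
scene [ 1.17000e+00 -3.46000e-01  7.75420e+01  8.84417e+02  2.48463e+02]
scene [ 6.04000e-01  8.80000e-02 -1.26110e+01  1.19418e+02  6.06720e+01]
scene [ 6.1900e-01 -4.9000e-02 -4.3710e+00  1.2022e+02  6.1048e+01]
scene [ 4.33000e-01 -2.50000e-02 -4.63900e+00  1.22998e+02  6.01650e+01]
scene [  0.426  -0.19    1.727 122.077  61.798]
scene [ 4.38000e-01  8.73000e-01 -3.85000e-01  5.29708e+02  2.65797e+02]
scene [  0.391  -0.384 -34.618 287.01   30.928]
scene [-1.23000e-01 -7.89000e-01  3.23590e+01  3.19612e+02  1.22441e+02]
scene [ 3.50000e-02 -9.30000e-01  3.52610e+01  7.89666e+02  1.55249e+02]
scene [ -0.702  -1.08   28.116 265.372 154.76 ]
rack 0.68 [317.8 118.2] [ 0.563 -0.283]
slot1 0.96 [316.8 141.5] [ 0.539 -0.269]
slot1 0.69 [321.1  80.1] [ 0.602 -0.308]
slot1 0.56 [316.7 106.9] [ 0.576 -0.288]
```

View pics/rackw.png

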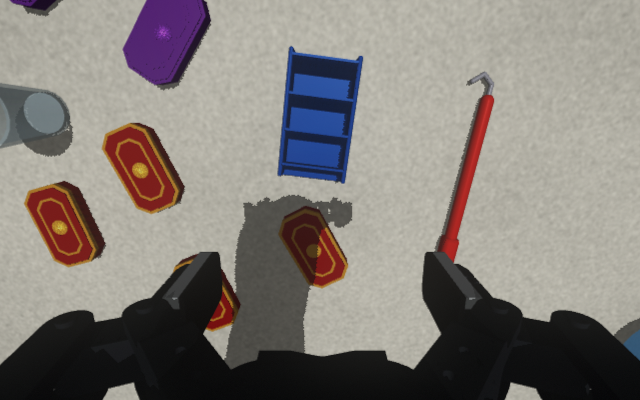

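```bash
cat >> h.py <<'E'
def fit(obsP,mod,ref):  # 2D rigid fit
    pass
def rackwire(c,img,o,yaw,s=1,off=(0,0)):
    def W(p):
        p=np.array(p,float); C,S=np.cos(yaw),np.sin(yaw)
        q=proj(c,[o[0]+C*p[0]-S*p[1],o[1]+S*p[0]+C*p[1],p[2]]); return tuple(int(round((a-b)*s)) for a,b in zip(q,off))
    L=[]
    f=[(-.075,-.041,0),(.075,-.041,0),(.075,.041,0),(-.075,.041,0)]
    L+=[(f[i],f[(i+1)%4]) for i in range(4)]
    f=[(a,b,.008) for a,b,_ in f];L+=[(f[i],f[(i+1)%4]) for i in range(4)]
    return [(W(a),W(b)) for a,b in L],W
E
python3 - <<'E'
from h import *
y=-.56
f=np.array([np.cos(y),np.sin(y)])
p=np.array([.57,-.288])-f*.13
move_ptp([p[0],p[1],.2],down(y,.35))
c=read_camera('wrist')
for n,z in dict(rack=0,slot1=.008).items():
    for r in spot_point('wrist',n): print(n,round(r['conf'],2),np.round(r['location'],1),ray(c,r['location'],z)[:2].round(3))
im=c['color'][0:260,180:500,::-1]
cv2.imwrite('pics/rackw2.png',cv2.resize(im,None,fx=2.3,fy=2.3,interpolation=cv2.INTER_CUBIC))
E
```

```text
rack 0.98 [319.7 131.3] [ 0.561 -0.281]
slot1 0.86 [321.3 151.7] [ 0.539 -0.27 ]
slot1 0.82 [322.4  84.4] [ 0.6  -0.31]
slot1 0.7 [320.7 112.6] [ 0.575 -0.292]
```

View pics/rackw2.png

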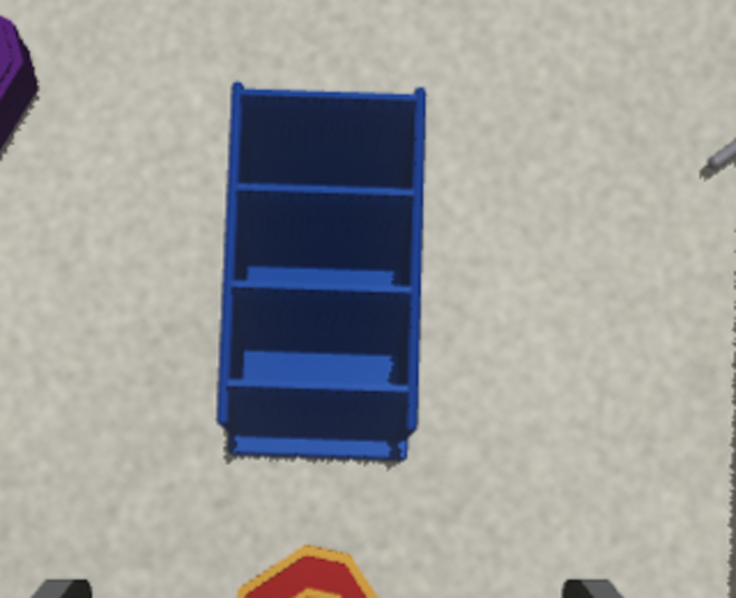

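```bash
python3 - <<'E'
from h import *
c=read_camera('wrist')
g=lambda u,v,z: ray(c,(u/2.3+180-.28,v/2.3-.28),z)[:2]
a,b=g(223,420,.054),g(237,85,.054);d,e=g(415,425,.054),g(422,90,.054)
print('walls',a,b,d,e,[np.degrees(np.arctan2(*(q-p)[::-1])) for p,q in((a,b),(d,e))],np.linalg.norm(b-a),np.linalg.norm(d-a))
a,b=g(226,459,0),g(407,460,0); print('foot',a,b,np.degrees(np.arctan2(*(a-b)[::-1]))-90,np.linalg.norm(a-b),(a+b)/2)
for v in(90,188,286,384):
  a,b=g(240,v,.058),g(412,v+4,.058);print(v,(a+b)/2,np.degrees(np.arctan2(*(a-b)[::-1]))-90)
# riser view
y=.75
f=np.array([np.cos(y),np.sin(y)])
p=np.array([.54,.385])-f*.2
move_ptp([.35,.15,.3],down(.4,.2))
move_ptp([p[0],p[1],.25],down(y,.3))
c=read_camera('wrist');save(c,'risw')
for n,z in dict(riser=0,riser_mouth=0,tongs=.05).items():
    for r in spot_point('wrist',n): print(n,round(r['conf'],2),np.round(r['location'],1),ray(c,r['location'],z)[:2].round(3))
E
```

```text
walls [ 0.52874819 -0.21542755] [ 0.64316096 -0.29255179] [ 0.48665128 -0.27856367] [ 0.60108907 -0.35544802] [np.float64(-33.983423499285095), np.float64(-33.894946748840546)] 0.13797982118473032 0.07588358619249
foot [ 0.52208121 -0.20459257] [ 0.47701248 -0.27530156] -32.51275698625303 0.08385077408406987 [ 0.49954685 -0.23994706]
90 [ 0.61934399 -0.32055946] -33.55373795555754
188 [ 0.58487314 -0.2988557 ] -33.54756271553675
286 [ 0.55109135 -0.27758579] -33.54151088381098
384 [ 0.51797815 -0.25673684] -33.53557879775435
riser 0.95 [324.4  61.3] [0.543 0.38 ]
riser 0.57 [514.6 378.2] [ 0.417 -0.044]
tongs 0.59 [330.9  33. ] [0.554 0.381]
```

View pics/risw.png

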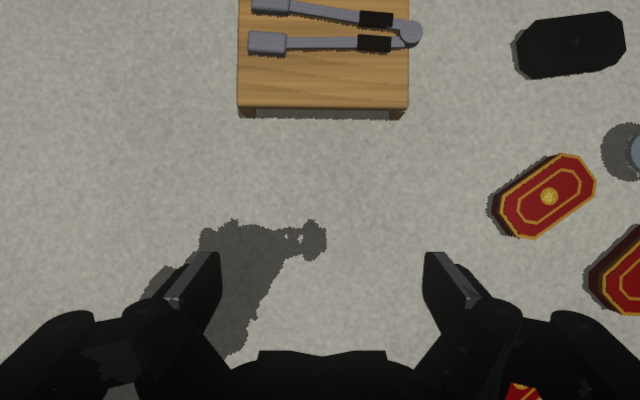

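```bash
python3 - <<'E'
from h import *
c=read_camera('wrist')
im=c['color'][0:180,200:440,::-1]
cv2.imwrite('pics/ris2.png',cv2.resize(im,None,fx=3,fy=3,interpolation=cv2.INTER_CUBIC))
a,b=ray(c,(238,105),.05)[:2],ray(c,(408,108),.05)[:2]
print(a,b,np.linalg.norm(a-b),np.degrees(np.arctan2(*(a-b)[::-1]))-90,(a+b)/2)
for r in redtins(c): print(np.round(r,3))
print(get_force(),get_time_s())
t=read_camera('top'); print([ray(t,p,.05)[:2].round(3) for p in((159,225),(207,192),(231,222),(182,258))])
save(t,'top1')
E
```

```text
[0.431106   0.40190265] [0.55191261 0.26656264] 0.18141431386277945 41.75259782003235 [0.49150931 0.33423264]
[ 4.1300e-01 -4.2000e-02 -4.7265e+01  3.9224e+01  1.7657e+01]
[ 5.8300e-01 -3.8000e-02  4.1336e+01  8.5914e+01  4.4069e+01]
[ 5.93000e-01  8.30000e-02 -1.19670e+01  1.12283e+02  6.20840e+01]
[  0.6     0.393 -47.215 132.744  24.591]
[  0.526   0.378 -60.858 207.546 114.609]
[-0.03549447  0.51365266 -1.29308664] 6.3167
[array([0.522, 0.481]), array([0.638, 0.348]), array([0.548, 0.26 ]), array([0.427, 0.394])]
```

View pics/ris2.png

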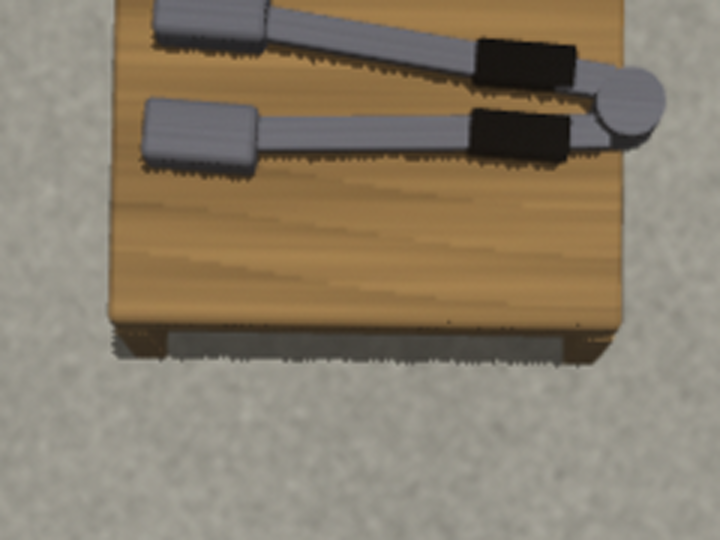

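```bash
cat >> h.py <<'E'
def feel(start,dirv,yaw,n=10,step=.004,z=.010,pre=.0):
    """go to start xy (tool down, shut), then push in small steps, log force along dir"""
    d=np.array([dirv[0],dirv[1],0.]);d/=np.linalg.norm(d); q=down(yaw)
    move_ptp([start[0],start[1],.12],q)
    servo_line([start[0],start[1],z],rate=.12)
    f0=np.array(get_force()); out=[]
    p=np.array([start[0],start[1],z])
    for i in range(n):
        p=p+d*step; s=servo_line(p,rate=.04,f_stop=8); f=np.array(get_force())-f0
        out.append((round(float(-f@d),2),int(s)))
    print('push F:',out,'t',get_time_s())
    e=p-d*.004
    servo_line(e,rate=.1); servo_line([e[0],e[1],.12],rate=.2)
E
python3 - <<'E'
from h import *
for r in redtins(read_camera('top')):
    if 90<r[3]<130 and 50<r[4]<75: print(np.round(r,3))
close_gripper()
# tin C near end
feel((.42-.057-.028,-.03),(1,0),0,n=14)
c=read_camera('top')
for r in redtins(c):
    if 90<r[3]<130 and 50<r[4]<75: print(np.round(r,3))
E
```

```text
[  0.412  -0.196   1.971 106.474  61.012]
[ 4.2000e-01 -3.0000e-02 -4.3790e+00  1.0745e+02  5.9050e+01]
[ 5.92000e-01  8.30000e-02 -1.21240e+01  1.09464e+02  5.90920e+01]
[ 6.07000e-01 -5.40000e-02 -4.48300e+00  1.10379e+02  5.87090e+01]
push F: [(-0.23, 0), (0.22, 0), (-0.24, 0), (-0.59, 0), (-0.3, 0), (0.69, 0), (0.63, 0), (-0.14, 0), (1.16, 0), (1.4, 0), (0.44, 0), (0.75, 0), (0.55, 0), (0.45, 0)] t 12.925
[  0.412  -0.196   1.971 106.474  61.012]
[ 5.92000e-01  8.30000e-02 -1.21240e+01  1.09964e+02  5.91710e+01]
[ 6.07000e-01 -5.40000e-02 -4.48300e+00  1.10876e+02  5.87090e+01]
```

```bash
python3 - <<'E'
from h import *
feel((.417-.057-.028,-.196),(1,0),0,n=14)
c=read_camera('top');save(c,'top2')
for r in redtins(c):
    if 80<r[3]<130 and 40<r[4]<75: print(np.round(r,3))
E
```

```text
push F: [(-0.34, 0), (0.34, 0), (0.06, 0), (-0.28, 0), (0.01, 0), (-0.63, 0), (0.63, 0), (0.28, 0), (0.09, 0), (0.34, 0), (-0.55, 0), (0.23, 0), (0.0, 0), (-0.9, 0)] t 19.225
[  0.455  -0.199   2.608 108.007  59.267]
[ 4.58000e-01 -2.70000e-02 -5.45000e-01  1.07848e+02  5.90390e+01]
[ 5.92000e-01  8.30000e-02 -1.21240e+01  1.09464e+02  5.91710e+01]
[ 6.07000e-01 -5.40000e-02 -4.48300e+00  1.10379e+02  5.87090e+01]
```

View pics/top2.png

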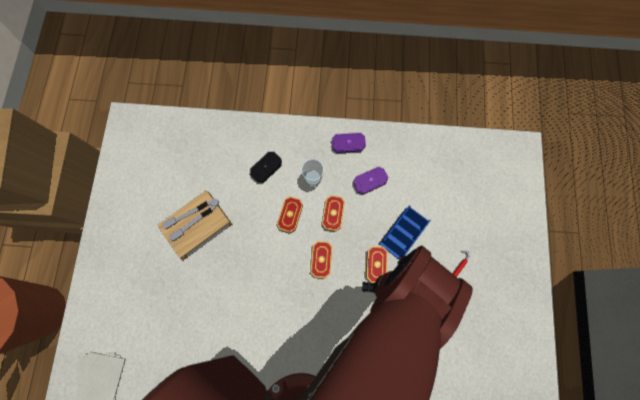

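```bash
cat >> h.py <<'E'
def feel2(start,dirv,yaw,dist,z=.010,thr=1.9,rate=.03):
    d=np.array([dirv[0],dirv[1],0.]);d/=np.linalg.norm(d); q=down(yaw)
    move_ptp([start[0],start[1],.12],q)
    servo_line([start[0],start[1],z],rate=.12); pause(.2)
    f0=np.mean([get_force() for _ in range(5)],0)
    p0=np.array([start[0],start[1],z])
    for th in (thr,2*thr,None):
        s=servo_line(p0+d*dist,rate=rate,f_stop=th); f=np.array(get_force())-f0
        print('thr',th,'stopped',s,'travel',round(float((np.array(get_ee_pos())-p0)@d),4),'F',round(float(-f@d),2))
        if not s: break
    e=np.array(get_ee_pos())-d*.005
    servo_line(e,rate=.1); servo_line([e[0],e[1],.12],rate=.2); print(get_time_s())
E
python3 - <<'E'
from h import *
# free air check
move_ptp([.45,.03,.15],down(0))
print(servo_line([.52,.03,.15],rate=.03,f_stop=1.9))
feel2((.585,.022),(0,1),0,.045)
for r in redtins(read_camera('top')):
    if 80<r[3]<130 and 40<r[4]<75: print(np.round(r,3))
E
```

```text
False
thr 1.9 stopped False travel 0.0449 F -0.09
27.9083
[  0.455  -0.199   1.936 107.534  59.061]
[ 4.58000e-01 -2.70000e-02 -5.45000e-01  1.07848e+02  5.90390e+01]
[ 6.07000e-01 -5.40000e-02 -4.48300e+00  1.10379e+02  5.87090e+01]
```

```bash
python3 - <<'E'
from h import *
feel2((.61,.012),(0,-1),0,.06)
c=read_camera('top');save(c,'top3')
for r in redtins(c):
    if 80<r[3]<130 and 40<r[4]<75: print(np.round(r,3))
E
```

```text
thr 1.9 stopped True travel 0.0223 F 0.27
thr 3.8 stopped False travel 0.06 F 1.39
32.8917
[  0.455  -0.199   1.936 107.534  59.025]
```

View pics/top3.png

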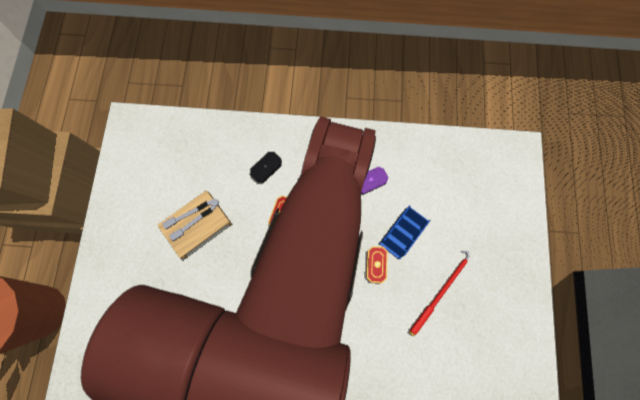

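```bash
python3 - <<'E'
from h import *
feel2((.46,.035),(0,-1),0,.05)
feel2((.455,-.135),(0,-1),0,.05)
move_ptp([.3,.15,.35],down(.4))
c=read_camera('top');save(c,'top4')
for r in redtins(c):
    if 80<r[3]<130 and 40<r[4]<75: print(np.round(r,3))
E
```

```text
thr 1.9 stopped True travel 0.0177 F 0.77
thr 3.8 stopped False travel 0.05 F 1.98
37.9167
thr 1.9 stopped True travel 0.0254 F -0.84
thr 3.8 stopped True travel 0.0274 F -0.6
thr None stopped False travel 0.0422 F 24.82
42.9583
[  0.451  -0.22   18.815 106.932  60.874]
[ 4.60000e-01 -5.90000e-02  3.52700e+00  1.07556e+02  5.89270e+01]
[ 6.09000e-01 -9.20000e-02 -9.56000e-01  1.10246e+02  5.92510e+01]
[  0.593   0.11  -14.134 109.04   59.72 ]
```

View pics/top4.png

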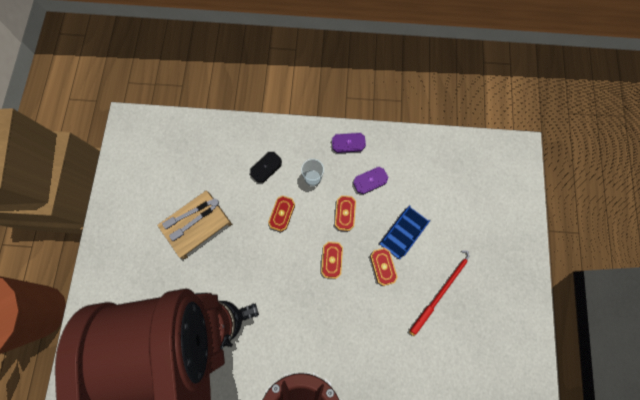

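```bash
cat >> h.py <<'E'
RY=np.radians(-33.7); RX=np.array([np.cos(RY),np.sin(RY),0.]); RO=np.array([.562,-.2815,0.])
SX={1:-.026,2:.0137,3:.053}
T15=np.radians(15); Z=np.array([0,0,1.])
U=np.sin(T15)*RX+np.cos(T15)*Z; A=np.cos(T15)*RX-np.sin(T15)*Z
QIN=down(RY,np.radians(75)); H=-.004
def slot_tcp(n,lift=0,off=.031,gap=.003):
    s=RO+RX*(SX[n]-gap)+Z*.008
    return s+56e-3*U-12e-3*A+off*U+(.012-H)*A+lift*U
E
python3 - <<'E'
from h import *
j0=get_joints()
for n in (1,2,3):
    for l in (0,.08):
        p=slot_tcp(n,l); print(n,l,p.round(3),None if (s:=solve_ik(p,QIN)) is None else np.round(s,2))
print(down(0), solve_ik([.45,-.2,H],down(.3)))
E
```

```text
1 0 [ 0.56  -0.28   0.091] None
1 0.08 [ 0.577 -0.292  0.168] None
2 0 [ 0.593 -0.302  0.091] None
2 0.08 [ 0.61  -0.314  0.168] [-0.58  0.79 -1.22 -1.74 -0.01 -3.14]
3 0 [ 0.626 -0.324  0.091] [-0.58  1.03 -1.13 -1.9  -0.01 -3.14]
3 0.08 [ 0.643 -0.335  0.168] [-0.58  0.76 -1.11 -1.61 -0.01 -3.14]
[ 0.5 -0.5  0.5 -0.5] [-0.56680791  0.50046888 -0.55416411  0.51616334  0.          2.27478474]
```

```bash
cat >> h.py <<'E'
H=.001; OFF=.022
def flip(q): return (Ro.from_quat(q)*Ro.from_euler('y',np.pi)).as_quat()
def slot_tcp(n,lift=0,off=None,gap=.003,h=None):
    off=OFF if off is None else off; h=H if h is None else h
    s=RO+RX*(SX[n]-gap)+Z*.008
    return s+56e-3*U-12e-3*A+off*U+(.012-h)*A+lift*U
E
python3 - <<'E'
from h import *
R=lambda s: None if s is None else np.round(s,2).tolist()
for phi in (20,30,40):
  for fl in (0,1):
    q=down(RY,np.radians(75-phi)); q=flip(q) if fl else q
    print(phi,fl,[[R(solve_ik(slot_tcp(n,l),q)) for l in (0,.08)] for n in (1,2,3)])
for nm,(x,y,yw) in dict(A=(.593,.11,-14),D=(.451,-.22,18.8),Dn=(.42,-.12,0)).items():
  for phi in (20,30,40):
    e=np.array([np.cos(np.radians(yw)),np.sin(np.radians(yw))])
    q=down(np.radians(yw),-np.radians(phi))
    p=np.r_[np.array([x,y])+e*OFF,H]
    print(nm,phi,R(solve_ik(p,q)),R(solve_ik(p,flip(q))))
E
```

```text
20 0 [[[-0.57, 0.57, -1.22, -1.17, -0.01, -3.13], [-0.58, 0.3, -1.11, -0.79, -0.01, -3.13]], [[-0.58, 0.57, -1.11, -1.07, -0.01, -3.13], [-0.58, 0.34, -1.01, -0.74, -0.01, -3.13]], [[-0.58, 0.58, -1.01, -0.98, -0.01, -3.14], [-0.58, 0.38, -0.92, -0.69, -0.01, -3.14]]]
20 1 [[[-0.57, 0.57, -1.22, -1.17, -0.01, 0.01], [-0.58, 0.3, -1.11, -0.79, -0.01, 0.01]], [[-0.58, 0.57, -1.11, -1.07, -0.01, 0.01], [-0.58, 0.34, -1.01, -0.74, -0.01, 0.01]], [[-0.58, 0.58, -1.01, -0.98, -0.01, 0.01], [-0.58, 0.38, -0.92, -0.69, -0.01, 0.01]]]
30 0 [[[-0.58, 0.38, -1.05, -0.65, -0.01, -3.13], [-0.58, 0.2, -0.93, -0.34, -0.01, -3.13]], [[-0.58, 0.42, -0.96, -0.59, -0.01, -3.13], [-0.58, 0.26, -0.83, -0.31, -0.01, -3.13]], [[-0.58, 0.46, -0.86, -0.53, -0.01, -3.13], [-0.58, 0.32, -0.74, -0.28, -0.01, -3.13]]]
30 1 [[[-0.58, 0.38, -1.05, -0.65, -0.01, 0.01], [-0.58, 0.2, -0.93, -0.34, -0.01, 0.01]], [[-0.58, 0.42, -0.96, -0.59, -0.01, 0.01], [-0.58, 0.26, -0.83, -0.31, -0.01, 0.01]], [[-0.58, 0.46, -0.86, -0.53, -0.01, 0.01], [-0.58, 0.32, -0.74, -0.28, -0.01, 0.01]]]
40 0 [[[-0.58, 0.32, -0.87, -0.23, -
[... 534 characters left out ...]
.01, 0.95, 0.32, 1.29, 0.09, 0.24]
A 30 [-0.01, 1.13, 0.64, 1.59, 0.12, -2.94] [-0.01, 1.13, 0.64, 1.59, 0.12, 0.2]
A 40 [-0.02, 1.4, 1.15, 2.0, 0.14, -2.97] [-0.02, 1.4, 1.15, 2.0, 0.14, 0.17]
D 20 [-0.42, 0.72, -0.16, 0.95, -0.23, 2.43] [-0.42, 0.72, -0.16, 0.95, -0.23, -0.72]
D 30 [-0.36, 0.85, 0.03, 1.16, -0.33, 2.52] [-0.36, 0.85, 0.03, 1.16, -0.33, -0.62]
D 40 [-0.32, 1.0, 0.23, 1.39, -0.4, 2.61] [-0.32, 1.0, 0.23, 1.39, -0.4, -0.53]
Dn 20 [-0.34, 0.68, -0.25, 0.97, -0.12, 2.82] [-0.34, 0.68, -0.25, 0.97, -0.12, -0.32]
Dn 30 [-0.31, 0.83, -0.05, 1.2, -0.16, 2.87] [-0.31, 0.83, -0.05, 1.2, -0.16, -0.27]
Dn 40 [-0.29, 0.98, 0.17, 1.43, -0.19, 2.91] [-0.29, 0.98, 0.17, 1.43, -0.19, -0.23]
```

```bash
cat >> h.py <<'E'
def grasp(x,y,yawdeg,off,phi=0,h=None,pre=.10,lift=.05):
    h=H if h is None else h
    yw=np.radians(yawdeg); e=np.array([np.cos(yw),np.sin(yw)])
    q=flip(down(yw,-np.radians(phi))); p=np.r_[np.array([x,y])+e*off,h]
    a=Ro.from_quat(q).as_matrix()[:,1]
    release()
    move_ptp(p-a*pre,q); servo_line(p,rate=.12); close_gripper()
    g=get_finger_gap(); print('gap',round(g,4),'ee',np.round(get_ee_pos(),4))
    if lift: servo_line(p+[0,0,lift],rate=.15); print('gap lifted',round(get_finger_gap(),4))
    return p,q
def tins():
    c=read_camera('top'); o=[]
    for r in redtins(c):
        if 85<r[3]<130 and 45<r[4]<75: o.append(r); print('tin',np.round(r,3))
    return o
E
python3 - <<'E'
from h import *
p,q=grasp(.453,-.22,18.8,-.02,lift=.04,h=-.003)
q=flip(down(0)); 
move_ptp([.36,-.18,.04],q)
servo_line([.36,-.18,-.001],rate=.1,f_stop=15)
release(); servo_line([.36,-.18,.1],rate=.2)
close_gripper()
feel2((.38,-.112),(0,-1),0,.05)
move_ptp([.3,.15,.35],down(.4))
tins()
save(read_camera('top'),'top5');print(get_time_s())
E
```

```text
gap 0.0609 ee [ 0.4346 -0.2269 -0.0021]
gap lifted 0.0611
thr 1.9 stopped False travel 0.05 F -0.93
59.9167
tin [  0.378  -0.205  -0.471 107.219  60.668]
tin [ 4.6000e-01 -5.9000e-02  3.5270e+00  1.0751e+02  5.8927e+01]
tin [ 6.09000e-01 -9.20000e-02 -9.56000e-01  1.10246e+02  5.92510e+01]
tin [  0.593   0.11  -14.134 109.04   59.72 ]
61.475
```

View pics/top5.png

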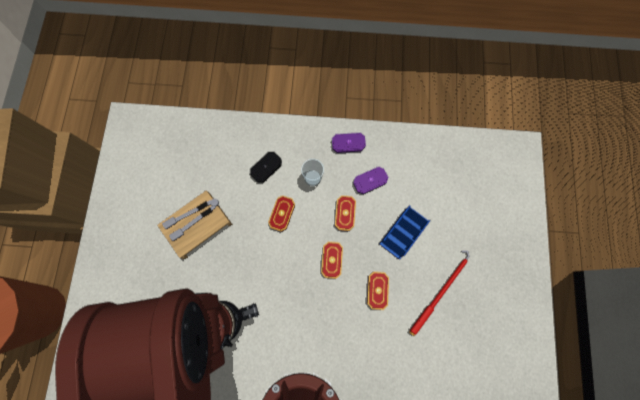

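```bash
python3 - <<'E'
from h import *
p,q=grasp(.380,-.205,-.4,OFF,phi=30,lift=.15)
QI=flip(down(RY,np.radians(45)))
move_ptp([.47,-.22,.24],QI)
move_ptp(slot_tcp(3,.09),QI)
print(get_finger_gap(),get_ee_pos(),slot_tcp(3,.09))
c=read_camera('scene');save(c,'ins_s')
cv2.imwrite('pics/ins_s2.png',cv2.resize(c['color'][100:260,120:360,::-1],None,fx=3,fy=3,interpolation=cv2.INTER_CUBIC))
c=read_camera('wrist');save(c,'ins_w')
print(get_time_s())
E
```

```text
gap 0.0607 ee [ 0.4026 -0.2054  0.0018]
gap lifted 0.0605
0.06072505030815604 [ 0.63842623 -0.33235264  0.16954907] [ 0.6389688  -0.33283181  0.17053436]
69.8667
```

View pics/ins_s2.png

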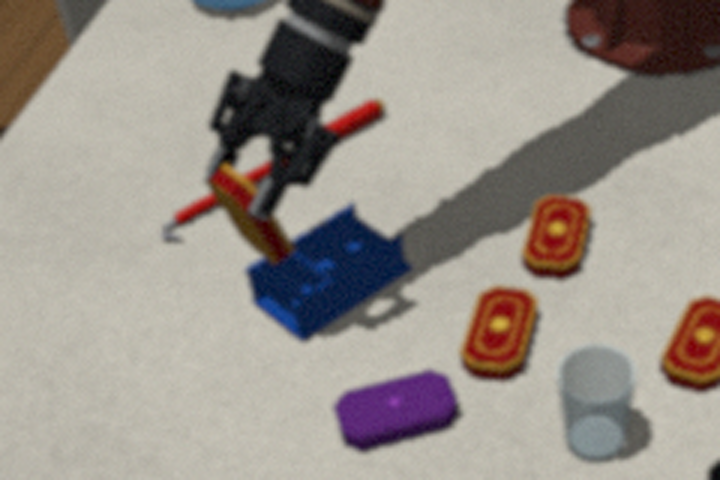

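View pics/ins_w.png

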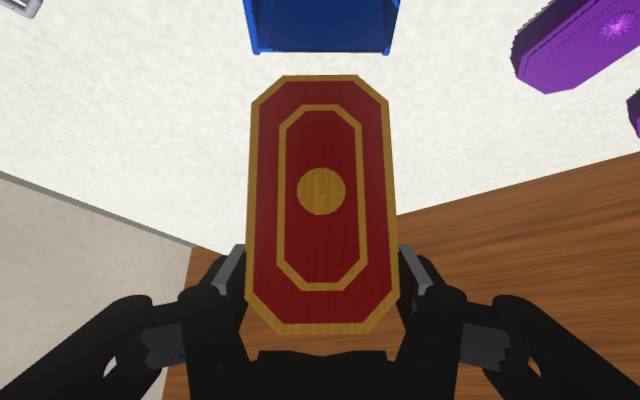

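```bash
cat >> h.py <<'E'
def tincheck(c,n,lift):
    # predicted px of lid centre, lower-end mid, upper-end mid
    Ct=slot_tcp(n,lift)-OFF*U-(.012-H)*A
    for nm,p in (('centre',Ct-.012*A),('low end',Ct-.012*A-.056*U),('up end',Ct-.012*A+.056*U)): print(nm,proj(c,p).round(1))
E
python3 - <<'E'
from h import *
c=read_camera('wrist'); tincheck(c,3,.09)
E
```

```text
centre [323.8 195.4]
low end [323.7  75.8]
up end [324.  341.5]
```

```bash
cat >> h.py <<'E'
def insert(n,gap=.006,f=10):
    QI=flip(down(RY,np.radians(45)))
    servo_line(slot_tcp(n,.09,gap=gap),QI,rate=.1)
    s=servo_line(slot_tcp(n,-.006,gap=gap),rate=.06,f_stop=f)
    d=np.array(get_ee_pos())-slot_tcp(n,0,gap=gap)
    print('stopped',s,'lift along U mm',round(float(d@U)*1e3,1),'F',np.round(get_force(),1),get_time_s())
E
python3 - <<'E'
from h import *
insert(3)
c=read_camera('wrist');save(c,'ins_w2')
c=read_camera('scene')
cv2.imwrite('pics/ins_s3.png',cv2.resize(c['color'][100:260,120:360,::-1],None,fx=3,fy=3,interpolation=cv2.INTER_CUBIC))
E
```

```text
stopped True lift along U mm 3.5 F [-0.2  0.2  5.2] 71.4667
```

View pics/ins_s3.png

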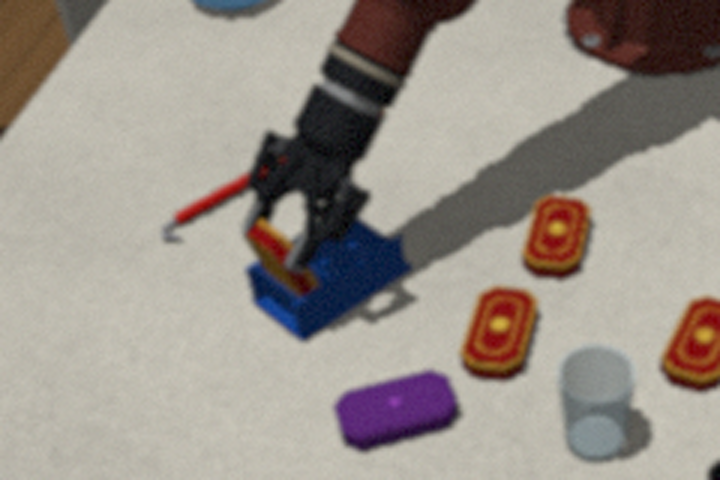

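View pics/ins_w2.png

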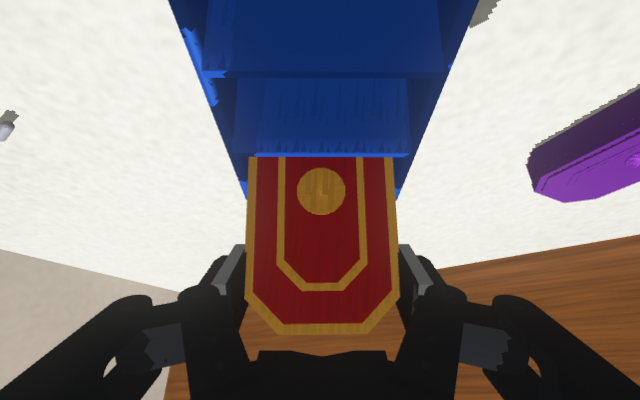

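```bash
cat >> h.py <<'E'
def insert2(n,phi,off,gap=.006,f=10):
    QI=flip(down(RY,np.radians(75-phi)))
    move_ptp([.47,-.2,.26],QI)
    move_ptp(slot_tcp(n,.09,off=off,gap=gap),QI)
    c=read_camera('wrist'); save(c,'pre%d'%n)
    s=servo_line(slot_tcp(n,-.006,off=off,gap=gap),rate=.06,f_stop=f)
    d=np.array(get_ee_pos())-slot_tcp(n,0,off=off,gap=gap)
    print('stopped',s,'lift along U mm',round(float(d@U)*1e3,1),'F',np.round(get_force(),1),get_time_s())
def back(d=.12):
    a=Ro.from_quat(get_tool_rot()).as_matrix()[:,1]; servo_line(np.array(get_ee_pos())-a*d,rate=.2)
E
python3 - <<'E'
from h import *
release(); back()
c=read_camera('wrist');save(c,'rel3')
move_ptp([.45,.05,.25],flip(down(0)))
t=tins()
tA=[r for r in t if r[0]>.5 and r[1]>.03][0]
p,q=grasp(tA[0]+.002,tA[1],tA[2],.025,phi=20,h=-.001,lift=.18)
c=read_camera('wrist');save(c,'gA')
print(get_time_s())
E
```

```text
tin [ 4.6000e-01 -5.9000e-02  3.5270e+00  1.0751e+02  5.9071e+01]
tin [ 6.09000e-01 -9.20000e-02 -9.56000e-01  1.10246e+02  5.92510e+01]Traceback (most recent call last):
  File "<stdin>", line 6, in <module>
IndexError: list index out of range
```

View pics/rel3.png

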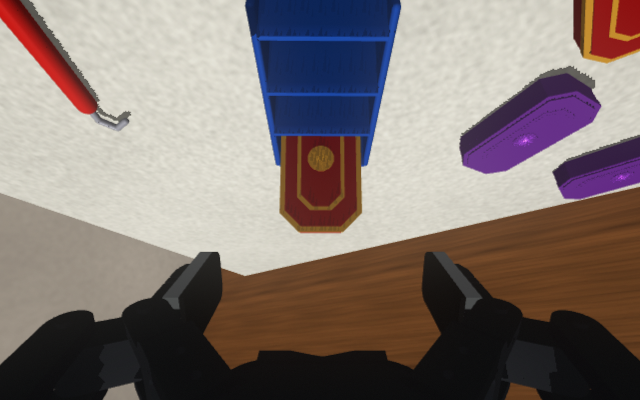

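```bash
python3 - <<'E'
from h import *
move_ptp([.38,-.14,.25],flip(down(0)))
t=tins(); save(read_camera('top'),'top6')
tA=[r for r in t if r[0]>.5 and r[1]>.03]
print(tA)
if tA:
    tA=tA[0]
    p,q=grasp(tA[0]+.002,tA[1],tA[2],.025,phi=20,h=-.001,lift=.18)
    c=read_camera('wrist');save(c,'gA')
print(get_time_s())
E
```

```text
tin [ 4.6000e-01 -5.9000e-02  3.5270e+00  1.0751e+02  5.8927e+01]
tin [ 6.09000e-01 -9.20000e-02 -9.56000e-01  1.10246e+02  5.92510e+01]
tin [  0.593   0.11  -14.134 109.04   59.72 ]
[(0.5932420654296875, 0.11037214660644531, -14.13433837890625, 109.0395736694336, 59.71987533569336)]
gap 0.061 ee [ 0.6203  0.1042 -0.    ]
gap lifted 0.061
79.45
```

View pics/gA.png

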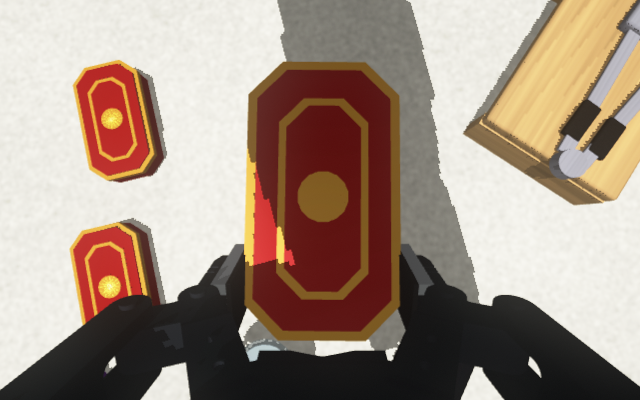

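```bash
python3 - <<'E'
from h import *
OFF=.025
insert2(2,20,.025)
c=read_camera('wrist');save(c,'in2')
E
```

```text
stopped True lift along U mm 0.8 F [ 1.6 -0.5  3.5] 83.4
```

View pics/in2.png

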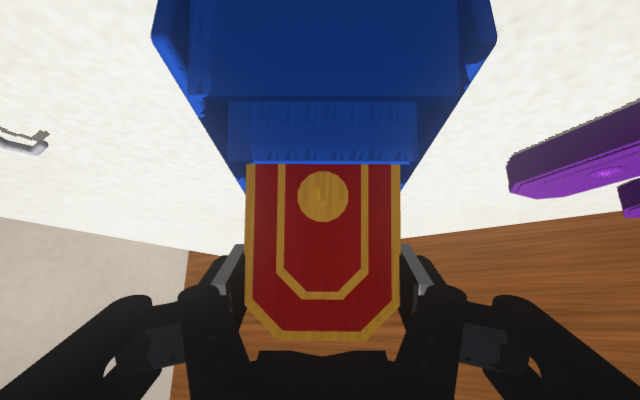

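```bash
cat >> h.py <<'E'
SY=np.radians(42.); SXv=np.array([np.cos(SY),np.sin(SY),0]); SYv=np.array([-np.sin(SY),np.cos(SY),0]); SM=np.array([.4915,.334,0])
TL=15
def riserp(x,y,z): return SM+SXv*x+SYv*y+Z*z
def to_riser(lane,off=-.027,h=.001):
    q=flip(down(SY,np.radians(TL)))
    move_ptp(riserp(-.08+off,lane,.10),q)
    servo_line(riserp(-.08+off,lane,h+.004),rate=.12)
    print('in stop',servo_line(riserp(.005+off,lane,h+.004),rate=.08,f_stop=12),np.round(get_ee_pos(),3))
def shove(lane,end=-.011):
    q=flip(down(SY,np.radians(TL)))
    release(); back(.09); close_gripper()
    move_ptp(riserp(-.10,lane,.06),q); servo_line(riserp(-.10,lane,.009),rate=.12)
    f0=np.array(get_force())
    for e in (-.05,-.03,end):
        s=servo_line(riserp(e,lane,.009),rate=.05,f_stop=20)
        print('shove',e,s,round(float(-(np.array(get_force())-f0)@SXv),2))
    servo_line(riserp(-.12,lane,.03),rate=.15)
    c=read_camera('wrist'); return c
E
python3 - <<'E'
from h import *
release(); back(.13)
c=read_camera('wrist');save(c,'rel2')
move_ptp([.35,.1,.2],flip(down(0)))
t=tins()
p,q=grasp(.461,-.059,3.5,-.027,phi=-TL,h=.001,lift=.08)
print(get_time_s())
to_riser(-.039)
save(read_camera('wrist'),'ris_in')
print(get_time_s())
E
```

```text
Traceback (most recent call last):
  File "h.py", line 117, in back
    a=Ro.from_quat(get_tool_rot()).as_matrix()[:,1]; servo_line(np.array(get_ee_pos())-a*d,rate=.2)
                                                     ~~~~~~~~~~^^^^^^^^^^^^^^^^^^^^^^^^^^^^^^^^^^^^
rig.Unreachable: the arm cannot follow that straight line within its joint ranges
```

```bash
python3 - <<'E'
from h import *
for d in (.07,.055,.045):
    try: back(d); print('back',d); break
    except Unreachable: pass
p=np.array(get_ee_pos()); servo_line(p+[0,0,.1],rate=.2)
c=read_camera('wrist');save(c,'rel2')
move_ptp([.35,.1,.2],flip(down(0)))
t=tins()
p,q=grasp(.461,-.059,3.5,-.027,phi=-TL,h=.001,lift=.08)
print(get_time_s())
to_riser(-.039)
save(read_camera('wrist'),'ris_in')
print(get_time_s())
E
```

```text
back 0.07
tin [ 4.6000e-01 -5.9000e-02  3.5270e+00  1.0751e+02  5.8927e+01]
tin [  0.607  -0.319 -37.558 112.026  64.286]
tin [ 6.09000e-01 -9.20000e-02 -9.56000e-01  1.10246e+02  5.92510e+01]
gap 0.0611 ee [ 0.4344 -0.0606  0.002 ]
gap lifted 0.061
89.6167
in stop False [0.501 0.29  0.005]
92.95
```

View pics/rel2.png

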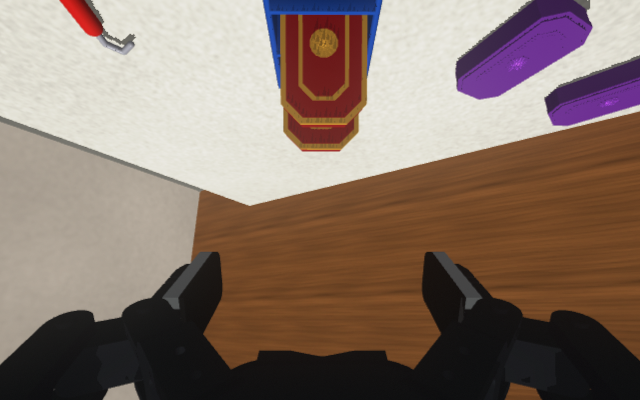

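View pics/ris_in.png

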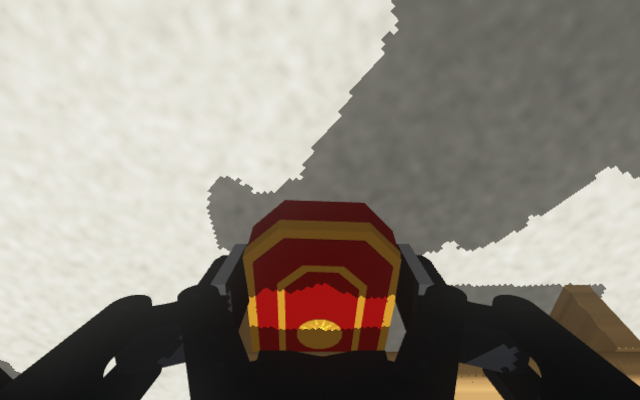

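```bash
python3 - <<'E'
from h import *
servo_line(riserp(.005-.027,-.039,.002),rate=.05,f_stop=10)
c=shove(-.039); save(c,'shv1')
c=read_camera('scene')
cv2.imwrite('pics/sc5.png',cv2.resize(c['color'][130:290,360:600,::-1],None,fx=3,fy=3,interpolation=cv2.INTER_CUBIC))
print(get_time_s())
E
```

```text
shove -0.05 False 4.04
shove -0.03 False 0.3
shove -0.011 False 1.01
99.1
```

View pics/shv1.png

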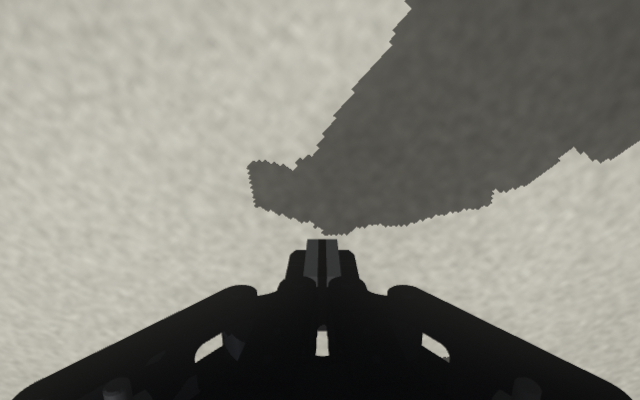

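View pics/sc5.png

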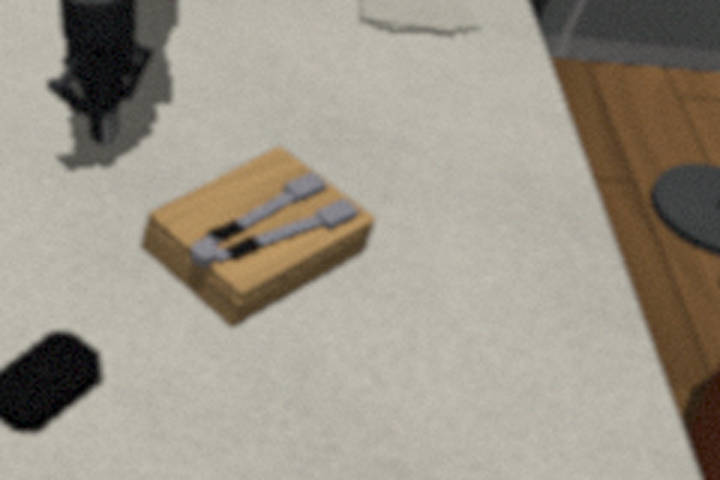

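```bash
python3 - <<'E'
from h import *
move_ptp([.38,.1,.2],flip(down(0)))
t=tins()
tB=[r for r in t if abs(r[0]-.609)<.06 and abs(r[1]+.092)<.06][0]
p,q=grasp(tB[0]+.002,tB[1],tB[2],-.027,phi=-TL,h=.001,lift=.08)
to_riser(.039)
servo_line(riserp(.005-.027,.039,.002),rate=.05,f_stop=10)
shove(.039)
print(get_time_s())
y=.75
move_ptp([.40,.25,.2],down(y,.6))
c=read_camera('wrist');save(c,'risfin')
t=tins(); print(get_time_s())
E
```

```text
tin [  0.607  -0.319 -37.558 112.026  64.286]
tin [ 6.09000e-01 -9.20000e-02 -9.56000e-01  1.10246e+02  5.92510e+01]
gap 0.0609 ee [ 0.5847 -0.0918  0.0021]
gap lifted 0.0606
in stop False [0.448 0.348 0.005]
shove -0.05 False 3.4
shove -0.03 False -0.29
shove -0.011 False -0.92
113.75
tin [  0.606  -0.319 -38.113 112.339  63.932]
116.35
```

View pics/risfin.png

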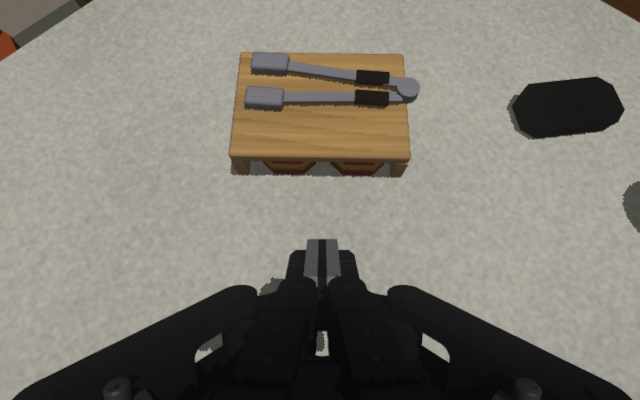

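```bash
python3 - <<'E'
from h import *
c=read_camera('wrist')
cv2.imwrite('pics/rz.png',cv2.resize(c['color'][130:190,215:425,::-1],None,fx=3.6,fy=3.6,interpolation=cv2.INTER_CUBIC))
# expected pixel rows of lower tin end edge for protrusion values
for lane in(-.039,.039):
  for x in (-.015,-.005,0,.01): print(lane,x,proj(c,riserp(x,lane,0)).round(1),proj(c,riserp(x,lane,.024)).round(1))
move_ptp([.42,.0,.3],down(0)); move_ptp(np.r_[(RO-RX*.16)[:2],.22],down(RY,.5))
c=read_camera('wrist');save(c,'rackfin')
s=read_camera('scene')
cv2.imwrite('pics/scfin.png',s['color'][:,:,::-1])
for n,p in dict(jar=(.725,.018,0)).items(): print([ray(s,r['location'],0)[:2].round(3) for r in spot_point('scene','jar')][:1],[ray(s,r['location'],0)[:2].round(3) for r in spot_point('scene','lantern_handle')][:1])
print(get_time_s())
E
```

```text
-0.039 -0.015 [355.6 187.6] [357.7 179.7]
-0.039 -0.005 [355.4 179.4] [357.5 171. ]
-0.039 0 [355.3 175.3] [357.5 166.7]
-0.039 0.01 [355.2 167.3] [357.3 158.2]
0.039 -0.015 [286.4 186.6] [284.1 178.6]
0.039 -0.005 [286.8 178.4] [284.6 170. ]
0.039 0 [287.  174.3] [284.8 165.7]
0.039 0.01 [287.4 166.3] [285.3 157.2]
[array([0.728, 0.023])] [array([ 0.373, -0.397])]
122.6333
```

View pics/rz.png

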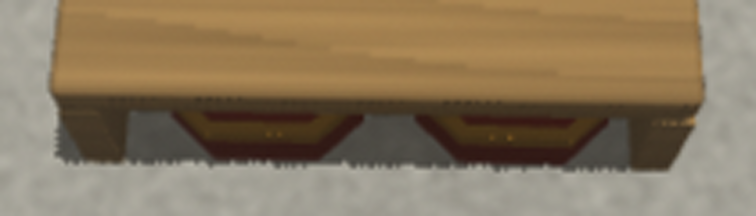

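View pics/rackfin.png

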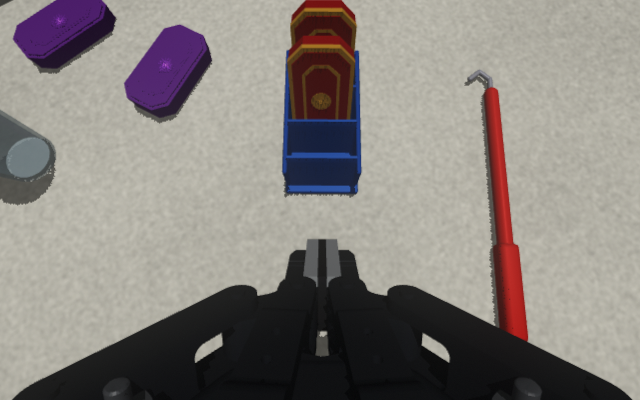

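View pics/scfin.png

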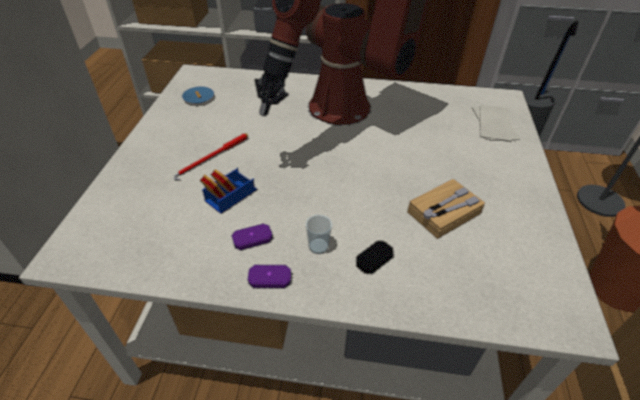

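```bash
python3 - <<'E'
from h import *
c=read_camera('wrist')
for n in (2,3):
    for g in (0,.003):
      s=RO+RX*(SX[n]-g)+Z*.008; L=s+56e-3*U-24e-3*A
      print(n,g,'lid c',proj(c,L).round(1),'lid top',proj(c,L+.056*U).round(1),'top +15mm unseated',proj(c,L+.071*U).round(1))
cv2.imwrite('pics/rkz.png',cv2.resize(c['color'][0:210,260:380,::-1],None,fx=2.8,fy=2.8,interpolation=cv2.INTER_CUBIC))
E
```

```text
2 0 lid c [320.5 101.1] lid top [320.3  54.2] top +15mm unseated [320.2  38.8]
2 0.003 lid c [320.5 103.8] lid top [320.3  57.3] top +15mm unseated [320.2  42. ]
3 0 lid c [320.4  66.6] lid top [320.2  15.4] top +15mm unseated [320.2  -1.3]
3 0.003 lid c [320.4  69.2] lid top [320.2  18.3] top +15mm unseated [320.2   1.6]
```

View pics/rkz.png

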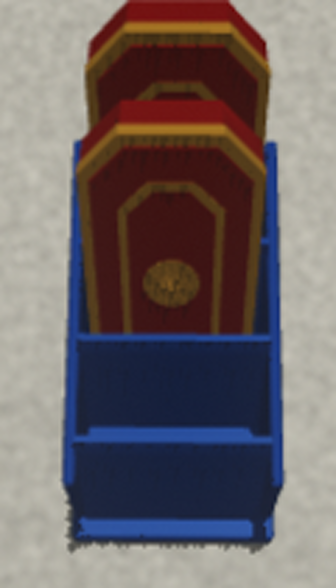

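```bash
python3 - <<'E'
from h import *
from scipy.optimize import least_squares
c=read_camera('wrist')
def z2p(u,v): return np.array([u/2.8+260-.32,v/2.8-.32])
obs=[((0,0),(171,283)),((.017,.056),(116,125)),((-.017,.056),(222,125)),((.031,.042),(78,168)),((-.031,.042),(266,168))]
YR=np.array([-np.sin(RY),np.cos(RY),0])
def f(v,full=False):
    x,zc,th=v[:3]; u=np.sin(th)*RX+np.cos(th)*Z
    L=RO+RX*x+YR*v[3]+Z*zc
    r=[]
    for (a,b),p in obs: r+=list(proj(c,L+a*YR+b*u)-z2p(*p))
    return np.array(r)
s=least_squares(f,[0,.06,.3,0]);x,zc,th,y=s.x
print(s.x,np.degrees(th),np.abs(s.fun).max())
u=np.sin(th)*RX+np.cos(th)*Z;a=np.cos(th)*RX-np.sin(th)*Z
und=Z*zc+.024*a; print('under z mid,fore,rear',und[2],(und+.025*u)[2],(und-.025*u)[2],'bottom',(und-.056*u)[2])
for th in np.radians([15,18,21,24]):
  g=least_squares(lambda w:f([w[0],w[1],th,w[2]]),[0,.06,0]);print(np.degrees(th),g.x,np.abs(g.fun).max(), 'bottom z',g.x[1]-.056*np.cos(th)-.024*np.sin(th))
E
```

```text
[ 6.22749755e-03  6.69003755e-02  5.41628068e-01 -2.46214082e-04] 31.033002358643827 0.5842994295687163
under z mid,fore,rear 0.054527614280539344 0.07594937669770888 0.03310585186336982 bottom 0.006542866466079607
14.999999999999998 [ 0.00503826  0.07881272 -0.00027372] 5.074814199280638 bottom z 0.0185092154541339
18.0 [ 0.00518327  0.07631644 -0.00026845] 3.8915318528895426 bottom z 0.015640863069233506
21.0 [ 0.00539798  0.0738895  -0.00026313] 2.8251659822873023 bottom z 0.013008161232065047
24.000000000000004 [ 0.00565095  0.07158175 -0.00025787] 1.8696168748306974 bottom z 0.010661522585092127
```

```bash
python3 - <<'E'
from h import *
YR=np.array([-np.sin(RY),np.cos(RY),0])
best=[]
for sgn in (1,-1):
  for yd in range(-180,180,15):
    for tl in (.5,.7,.9,1.1):
      for dist in (.2,.25):
        for z in (.12,.18):
          q=down(np.radians(yd),tl); f=np.array([np.cos(np.radians(yd)),np.sin(np.radians(yd)),0])
          side=abs(f@YR)
          if side<.7: continue
          for qq in (q,flip(q)):
            p=RO+Z*z-f*dist
            s=solve_ik(p,qq)
            if s is not None: best.append((round(side,2),yd,tl,dist,z,np.round(s,2).tolist(),qq is q))
best.sort(key=lambda b:(-b[0],-b[2]))
for b in best[:12]: print(b)
E
```

```text
(np.float64(1.0), -120, 0.9, 0.2, 0.12, [0.05, 1.2, 0.89, 1.86, -0.72, -0.77], True)
(np.float64(1.0), -120, 0.9, 0.2, 0.12, [0.05, 1.2, 0.89, 1.86, -0.72, 2.37], False)
(np.float64(1.0), -120, 0.9, 0.2, 0.18, [0.05, 1.18, 0.99, 1.98, -0.72, -0.77], True)
(np.float64(1.0), -120, 0.9, 0.2, 0.18, [0.05, 1.18, 0.99, 1.98, -0.72, 2.37], False)
(np.float64(1.0), 60, 0.9, 0.2, 0.12, [-1.21, 1.09, 0.63, 1.78, 0.65, 0.65], True)
(np.float64(1.0), 60, 0.9, 0.2, 0.12, [-1.21, 1.09, 0.63, 1.78, 0.65, -2.49], False)
(np.float64(1.0), 60, 0.9, 0.2, 0.18, [-1.21, 1.05, 0.69, 1.89, 0.65, 0.65], True)
(np.float64(1.0), 60, 0.9, 0.2, 0.18, [-1.21, 1.05, 0.69, 1.89, 0.65, -2.49], False)
(np.float64(1.0), 60, 0.9, 0.25, 0.12, [-1.26, 1.19, 0.84, 1.92, 0.62, 0.6], True)
(np.float64(1.0), 60, 0.9, 0.25, 0.12, [-1.26, 1.19, 0.84, 1.92, 0.62, -2.54], False)
(np.float64(1.0), -120, 0.9, 0.2, 0.12, [0.05, 1.2, 0.89, 1.86, -0.72, -0.77], True)
(np.float64(1.0), -120, 0.9, 0.2, 0.12, [0.05, 1.2, 0.89, 1.86, -0.72, 2.37], False)
```

```bash
python3 - <<'E'
from h import *
f=np.array([np.cos(np.radians(60)),np.sin(np.radians(60)),0])
q=flip(down(np.radians(60),.9)); p=RO+Z*.18-f*.2
move_ptp(p+Z*.0,q)
c=read_camera('wrist');save(c,'side')
YR=np.array([-np.sin(RY),np.cos(RY),0])
for n in(2,3):
  for th in (15,22,30):
    t=np.radians(th);u=np.sin(t)*RX+np.cos(t)*Z;a=np.cos(t)*RX-np.sin(t)*Z
    b=RO+RX*SX[n]+Z*.008-YR*.031
    print(n,th,'underside 14mm/98mm',proj(c,b+.014*u).round(1),proj(c,b+.098*u).round(1))
print(get_time_s())
E
```

```text
2 15 underside 14mm/98mm [309.7 148.8] [286.8 217.8]
2 22 underside 14mm/98mm [308.2 148.3] [275.7 214. ]
2 30 underside 14mm/98mm [306.6 147.6] [263.8 208.1]
3 15 underside 14mm/98mm [273.8 147.5] [247.3 216.9]
3 22 underside 14mm/98mm [272.3 147. ] [236.2 213. ]
3 30 underside 14mm/98mm [270.8 146.3] [224.4 207.2]
124.3083
```

View pics/side.png

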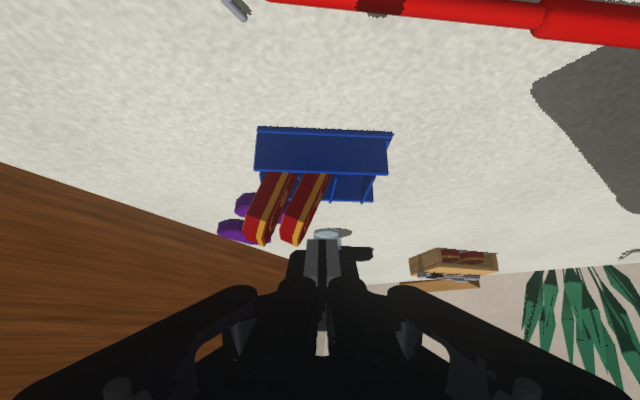

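```bash
python3 - <<'E'
from h import *
c=read_camera('wrist')
im=cv2.resize(c['color'][110:260,205:405,::-1],None,fx=4,fy=4,interpolation=cv2.INTER_CUBIC)
cv2.imwrite('pics/side2.png',im)
YR=np.array([-np.sin(RY),np.cos(RY),0])
im2=im.copy()
P2=lambda p:tuple(int(v) for v in ((proj(c,p)-[205,110])*4))
for n in(2,3):
  for th,col in ((15,(0,255,0)),(22,(255,255,0))):
    t=np.radians(th);u=np.sin(t)*RX+np.cos(t)*Z;a=np.cos(t)*RX-np.sin(t)*Z
    b=RO+RX*(SX[n]-(.0 if th==15 else .004))+Z*.008-YR*.031
    cv2.polylines(im2,[np.array([P2(b+.014*u),P2(b+.098*u),P2(b+.098*u-.024*a),P2(b+.014*u-.024*a)])],True,col,1)
for sx in(-.075,.075):
    cv2.circle(im2,P2(RO+RX*sx-YR*.041),4,(255,0,255),1)
cv2.imwrite('pics/side3.png',im2)
E
```

```text
(no output)
```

View pics/side2.png

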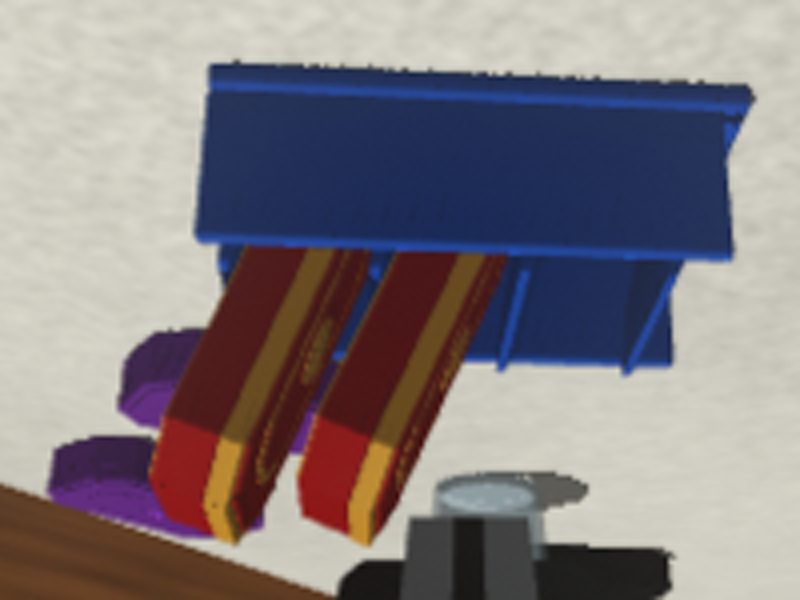

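View pics/side3.png

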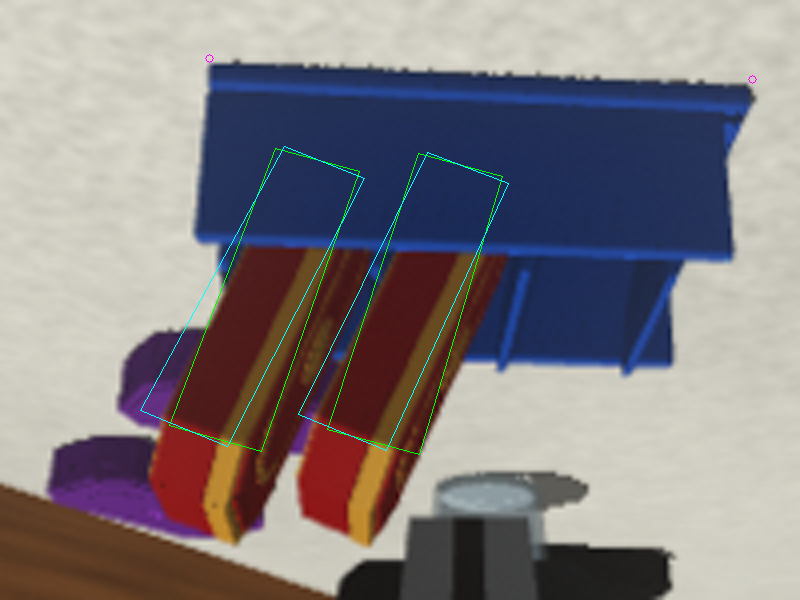

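```bash
python3 - <<'E'
from h import *
q=get_tool_rot(); servo_line(np.array(get_ee_pos())+[-.05,-.02,.08],rate=.15)
print(get_time_s(),get_force()); print(sign_off())
E
```

```text
Traceback (most recent call last):
rig.Unreachable: the arm cannot follow that straight line within its joint ranges
```

```bash
python3 - <<'E'
from h import *
print(get_ee_pos(),get_time_s(),get_force(),np.abs(get_dq()).max()); print(sign_off())
E
```

```text
[ 0.46288688 -0.45392838  0.18121004] 124.3583 [0.77708495 0.16394948 0.45438005] 0.0027379802149718312
the job is handed in; nothing more can be done
None
```

The job is handed in at about 124 s of the 210 s allowed. `sign_off` gives no verdict, so the outcome below rests on my own checks.

**Sorting:** I found four tins and pushed each with the shut fingers.
- **Dragging:** Two, at first near (0.61, −0.05) and (0.42, −0.03), tripped the 1.9 N force stop when first touched. They showed about 3.4–4 N at the start of the push under the riser.
- **Gliding:** The other two, at first near (0.59, 0.08) and (0.41, −0.20), glided. In its second test one of these jammed against the rack with about 25 N at the fingers, so I moved it clear and tested it again. It slid without tripping the stop.

**Placing:**
- **Rack:** The two gliding tins stand in slots 3 and 2.
- **Riser:** The two dragging tins lie side by side under the riser.

**Last checks:**
- **Riser tins:** The front ends are about flush with the riser's front edge.
- **Rack tins:** They lean roughly 20°, a little more than the slots' 15°. I estimate the underside points at about 84 and 37 mm, inside the limits.
- **Disagreement:** A rough fit to one front view of the slot 2 tin gave 31° and 76 mm, which would be just under the 78 mm limit. A side view contradicted it, and the slot is too narrow for that lean, so I set it aside.
- **Bystanders:** The jar and lantern handle are within measuring error of where they started. The tongs still lie on the riser in the pictures; I did not measure them again.
- **Robot:** It stood still, clear of everything. My last move, to back it farther away, was refused as unreachable, so I left it there.

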